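Peg the tote's gate, then tilt the metal specimens into that corner and hold

TASK

Take the steel stop pin (the tall one with the wide round head) out of the small rack and stand it fully home in the bore at the open corner of the specimen tote, so that nothing can slide out there, and let go of it. Then take the tote by its handle, lift it at least 5 cm clear of the bench and tilt it towards the pinned corner until all four metal specimens have slid down together against the pin, with the pin still in its bore. Finish while holding the tote tilted and still in the air, with the gripper keeping hold of it; leave the vials and the other things on the bench where they stand.

Things in the scene. Friction and masses are not known exactly. Their poses are not given: they have to be found in the camera images.
- handle (a point): Centre of the aluminium handle bar above the middle of the grey tote; axes are the tote's. Bar 18 wide (x), 24 high, 158 long (y), its centre 115 above the tote's underside; take it from above, fingers either side along x. Two flat straps at x = 0, y = +-77 carry it. At the start the tote stands level on the bench, at any yaw.
- bore (a point): Mouth of the round bore in the boss at the tote's open corner, level with the tote's floor, axes are the tote's: at (88, 63) from the tote's centre, 24 above its underside. Bore 16 diameter, 20 deep, blind, straight down (-z), with a 2 chamfer. With the pin in it a gap of 8 or so is left at either side.
- lip (a point): Outermost bottom corner of the boss at the tote's open corner, at (105, 80, 0) from the centre of the tote's underside, axes are the tote's: the lowest point of the tote when it is tilted towards that corner.
- tote: The loose tote, about 320 g, origin at the centre of its underside, z up: 200 (x) by 150 (y), floor's upper face 24 above the underside, walls 4 thick, their tops 59 above the underside. Its (+x,+y) corner is open: a gap about 30 wide that a specimen can slide out through.
- pin_mid (a point): Centre (half-way up) of the loose steel stop pin, z towards its head: 95 long, 14 diameter, 70 g, round head 22 diameter and 14 high at the top (head's centre 40.5 above this point). It starts upright in one of the rack's three bores, taller than the vials. Take it by the head, which stands clear of all else there and when home in the tote.
- pin_tip (a point): Middle of the foot of the stop pin, z towards its head, 47.5 below point pin_mid.
- pin: The stop pin as a whole, origin at the middle of its foot, z towards its head.
- spec0_mid (a point): Centre of loose metal specimen 1 of 4: a polished short cylinder, 20 diameter, 16 high, 18 to 38 g, standing on end on the tote's floor, in the half away from the open corner. Slippery: friction about 0.11 to 0.16 on the tote's floor and walls; a tilt of some 30 degrees aimed equally at both walls of the corner makes all of them slide; one that hangs on a wall follows when the tilt is turned more along that wall.
- spec1_mid (a point): Centre of loose metal specimen 2 of 4: a polished short cylinder, 20 diameter, 16 high, 18 to 38 g, standing on end on the tote's floor, in the half away from the open corner. Slippery: friction about 0.11 to 0.16 on the tote's floor and walls; a tilt of some 30 degrees aimed equally at both walls of the corner makes all of them slide; one that hangs on a wall follows when the tilt is turned more along that wall.
- spec2_mid (a point): Centre of loose metal specimen 3 of 4: a polished short cylinder, 20 diameter, 16 high, 18 to 38 g, standing on end on the tote's floor, in the half away from the open corner. Slippery: friction about 0.11 to 0.16 on the tote's floor and walls; a tilt of some 30 degrees aimed equally at both walls of the corner makes all of them slide; one that hangs on a wall follows when the tilt is turned more along that wall.
- spec3_mid (a point): Centre of loose metal specimen 4 of 4: a polished short cylinder, 20 diameter, 16 high, 18 to 38 g, standing on end on the tote's floor, in the half away from the open corner. Slippery: friction about 0.11 to 0.16 on the tote's floor and walls; a tilt of some 30 degrees aimed equally at both walls of the corner makes all of them slide; one that hangs on a wall follows when the tilt is turned more along that wall.
- rack: White plastic rack block fixed to the bench, 165 (x) by 50 (y) by 35 high, origin at the centre of its underside; three bores in a row along x, 55 apart, 16 diameter and 25 deep, with the pin and two vials in them in any order.
- vial_a: Glass vial with a white cap, 14 diameter, 60 high (its top 70 above the bench), standing in the rack; leave it there. Origin at the middle of its foot.
- vial_b: Glass vial with a white cap, 14 diameter, 60 high (its top 70 above the bench), standing in the rack; leave it there. Origin at the middle of its foot.
- flask: Conical glass flask, 72 diameter, 110 high, standing on the bench; leave alone. Origin at its underside.
- beaker: Clear beaker, 60 diameter, 70 high; leave alone. Origin at its underside.
- dish: White plastic dish, 200 diameter, 20 high; leave alone. Origin at its underside.
- jar: Amber jar with cap, 56 diameter, 75 high; leave alone. Origin at its underside.
- bung: Rubber bung, 34 diameter, 28 high; leave alone. Origin at its underside.

How it is judged (in metres and radians):
On the way, in this order (a step that is already met when the one before it is completed fails the run):
1. the stop pin stands fully home in the tote's bore and is let go, with the tote still on the bench (horizontal distance between pin_tip and bore below 0.02 m and z of pin_tip in the frame of bore below -0.016 m and x of pin_tip in the frame of bore between -0.006 and 0.006 m and y of pin_tip in the frame of bore between -0.006 and 0.006 m and angle between the z axis of pin_tip and the z axis of bore, either way round below 0.25 rad and contact force between the fingers and pin below 0.1 N and height (world z) of handle below 0.125 m and angle between handle's own z axis and vertical below 0.1 rad), for 0.2 s.
2. the tote is lifted off the bench by the gripper (height (world z) of lip above 0.03 m and contact force between the fingers and tote above 1 N), for 0.2 s.
At the end, for the whole second after the job is handed in: Gripper holds the tote still, touching nothing else, lip over 40 mm above the bench, tilted over 0.2 rad; pin not held, its foot 16 mm or more deep in the bore, within 0.25 rad of its axis and 6 mm of its centre; all four specimen centres within 85 mm of the bore mouth (horizontal distance between pin_tip and bore below 0.02 m and z of pin_tip in the frame of bore below -0.016 m and x of pin_tip in the frame of bore between -0.006 and 0.006 m and y of pin_tip in the frame of bore between -0.006 and 0.006 m and angle between the z axis of pin_tip and the z axis of bore, either way round below 0.25 rad and distance between each of spec0_mid, spec1_mid, spec2_mid, spec3_mid and bore below 0.085 m and linear speed of tote below 0.03 m/s and angular speed of tote below 0.15 rad/s and angle between handle's own z axis and vertical above 0.2 rad and height (world z) of lip above 0.04 m and contact force between the fingers and tote above 1 N and contact force between the fingers and pin below 0.5 N and contact force between tote and rack below 0.3 N and contact force between tote and vial_a below 0.3 N and contact force between tote and vial_b below 0.3 N and contact force between tote and flask below 0.3 N and contact force between tote and beaker below 0.3 N and contact force between tote and dish below 0.3 N and contact force between tote and jar below 0.3 N and contact force between tote and bung below 0.3 N); the arm keeps its last pose, push and grip.
It fails at once if a vial or another bystander on the bench is moved more than 30 mm (distance of any of vial_a, vial_b, flask, beaker, dish, jar, bung from where it was at the start of the episode above 0.03 m).
It also fails if it takes over 61 s, if anything falls off the work surface, if the arm or the gripper's body presses on something with over 40 N, if the wrist force passes 120 N, or if a joint passes its speed limit or range.

ROBOT

A 6-joint arm with a two-finger parallel gripper is mounted at the origin on the work surface. World frame = base frame: x ahead of the robot, y to its left, z up, the work surface at z = 0. Lengths are in mm, angles in rad, forces in N, time in s.
With the tool pointing down it reaches from about 300 to 775 mm from the base axis. Payload 14.6 kg.
Tool frame: the origin (TCP) lies on the centre line of the jaws, within the pads' length; the fingertips stand 19 mm ahead of it and the grasp point (between the pads) is the TCP (env.tips_ahead is the distance from the TCP to the fingertips, in mm); z points along the fingers, y is the line along which they close (so a half turn about z gives the same grasp; the last joint's range is limited). The gripper opens to 85 mm and grips with 20 to 120 N. Pads are 22 mm wide; open, the fingers measure 114 mm over their backs; the gripper's body (76 mm by 85 mm) begins 54 mm behind the grasp point. The pads swing forward as they close: fully open they stand 13 mm farther back than shut.
Start: joints at [-1.22, 0.3, 1.521, -0, 1.321, -0.067], TCP at [223.155, -502.684, 250.281] pointing down, gripper open.
Joint ranges: [-3.03, 3.03], [-0.79, 2.21], [0.23, 2.52], [-1.04, 4.18], [0, 3.07], [-2.55, 2.55]. Speed limits (rad/s): [2.22, 2.22, 2.57, 3.14, 3.14, 3.14].

INTERFACE

Orientations are given as a unit quaternion [w, x, y, z].
In Python, from plant import env gives the robot as it stands.
- The arm moves only by the tool arm_command, never from a script. Its argument "rows" is one flat list of numbers, 6 for each row, row after row: the shift along the tool's x, y, z in m, then the turn, a rotation vector about the tool's x, y, z in rad. A call has 1 to 12 rows; each row shifts and turns the commanded pose from where the row before left it, along the tool's axes as they then stand; what a row does not reach is not made up. A row lasts 1/10 s, in which the tool goes at most 50 mm and 8.59 degrees, less where a joint would pass 70% of its speed; a pose out of reach is approached as far as the arm can. A call with a gripper value outside its range is refused whole. "grip" is the finger opening in m, from 0 to 0.0854, set as the call begins (left out, the last holds). The fingers move at their own pace and stop on an object; "squeeze" is the grip in N (left out, the last holds). Time passes only in rows, so rows that do not move let the fingers close. It gives the time, the measured TCP pose, the force, the opening and the grip force at its end, in the units of the state.
- env.sense(): the state, without advancing time (a new reading comes with each control period).
- env.grab_frame(name): name is "side" or "top"; returns a dict with "image" (480x640x3 uint8, blue, green, red), "z_map" (480x640 float32, mm along the optical axis (not along the pixel's ray), 0 where there is no reading), "intrinsics" (3x3 intrinsics, pixels), "world_to_cam" (4x4, takes a point from world to camera coordinates). Camera axes: x right, y down, z forward; pixel columns grow to the right and rows downward; lengths in mm; the calibration is good to about 2 mm. A picture is of the moment at which its call begins.
- env.finish_job(): hands the job in; it is judged then, once.
The state is a dict: "clock": time; "joints": joint angles; "joint_velocities": joint speeds; "joint_efforts": joint torques, N m; "tcp_pos": TCP position; "orientation": TCP orientation; "wrist_force": force on the tool from outside, world axes, zero at the start; "moment": the same for the moment, N m; "finger_gap": finger opening in mm; "grasp_force": force on a finger pad.
Only numpy, scipy, OpenCV 4.12 (cv2) and the standard library are available. Lean on these libraries where they do the work, as an engineer would, in place of code of your own. Each camera call takes 0.05 s, during which the arm holds its last target. There are 200 camera calls.

## Working session

There is one attempt and no reset: what is moved stays moved. The work goes in short steps, Python scripts to look and compute and a tool call to move; the robot and the scene stay as the last step left them, time stands still between calls to the robot, and variables do not carry over. Pictures are saved under pics/ and viewed, at most 10 in all, crops included, and the job is handed in when it is done.

Besides the shell and the picture viewer there is one more tool, called after "Request:" as a command line: name --argument value ..., lists and objects as JSON in quotes. arm_command: Moves the arm, as the interface text tells. Its arguments: {"type":"object","properties":{"rows":{"type":"array","items":{"type":"number"}},"grip":{"type":"number"},"squeeze":{"type":"number"}},"required":["rows"]}

```bash
mkdir -p pics; ls; python3 - <<'E'
from plant import env
import cv2,numpy as np
for n in("top","side"):
    f=env.grab_frame(n); cv2.imwrite(f"pics/{n}0.png",f["image"]); np.savez(f"{n}0.npz",**f)
    print(n,f["intrinsics"].tolist(),np.round(f["world_to_cam"],3).tolist())
print(env.sense())
E
```

```text
pics
top [[492.92370898888475, 0.0, 317.45568059577374], [0.0, 492.92370898888475, 239.54850146763627], [0.0, 0.0, 1.0]] [[0.025, -1.0, 0.01, 66.781], [-0.99, -0.026, -0.139, 626.232], [0.14, -0.006, -0.99, 1230.152], [0.0, 0.0, 0.0, 1.0]]
side [[471.7542084254679, 0.0, 328.0532505454529], [0.0, 471.7542084254679, 246.18759501665883], [0.0, 0.0, 1.0]] [[0.995, -0.1, 0.012, -594.013], [-0.049, -0.582, -0.812, 159.667], [0.088, 0.807, -0.584, 1025.459], [0.0, 0.0, 0.0, 1.0]]
{'clock': 0.1, 'joints': array([-1.21960543e+00,  3.00415986e-01,  1.52152461e+00, -3.87528536e-05,
        1.32069625e+00, -6.65846625e-02]), 'joint_velocities': array([-0.00031144, -0.00119399, -0.00383945, -0.00040826,  0.0004031 ,
        0.00087398]), 'joint_efforts': array([ 1.08698954e-03, -5.44367945e+01, -3.62372732e+01, -1.16869364e-04,
        2.96273844e-03, -3.88464275e-05]), 'tcp_pos': array([ 223.08186771, -502.51767238,  249.77542323]), 'orientation': array([-5.14160024e-04,  9.78261033e-01,  2.07376660e-01, -9.26272374e-05]), 'wrist_force': array([-0.22047546, -0.35996827, -0.35405571]), 'moment': array([ 0.03759752, -0.01560831,  0.04833137]), 'grasp_force': 0.0, 'finger_gap': 85.51025416202408}
```

View pics/top0.png

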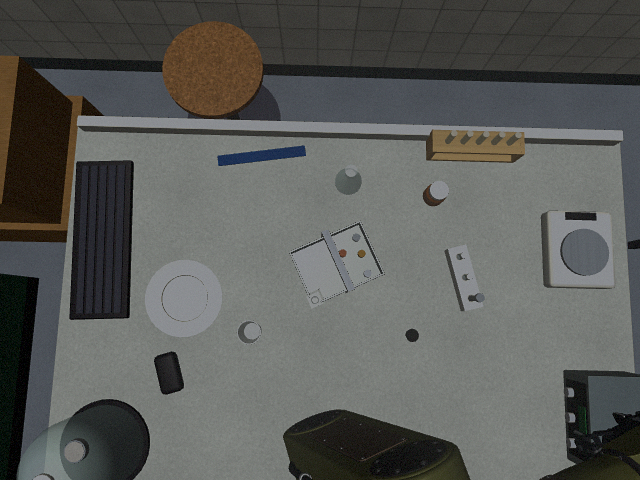

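View pics/side0.png

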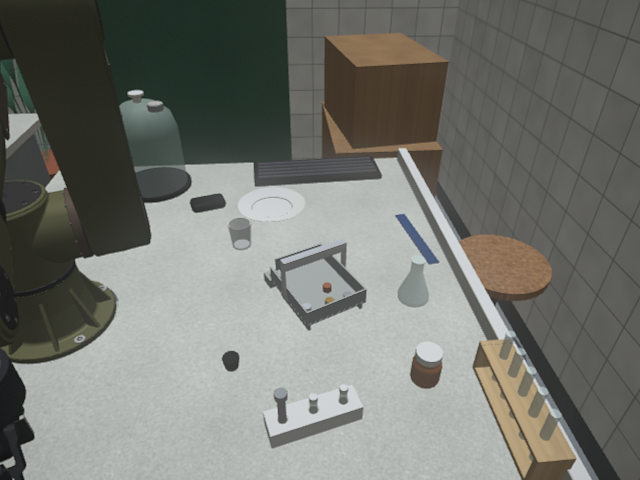

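```bash
cat > h.py <<'E'
import numpy as np,cv2
def cast(f,u,v,z):
    K,T=f["intrinsics"],f["world_to_cam"]; R,t=T[:3,:3],T[:3,3]
    d=R.T@np.linalg.inv(K)@np.array([u,v,1.]); c=-R.T@t
    return c+d*(z-c[2])/d[2]
def cloud(f):
    K,T=f["intrinsics"],f["world_to_cam"]; z=f["z_map"].astype(float); v,u=np.mgrid[:480,:640]
    p=np.stack([(u-K[0,2])/K[0,0]*z,(v-K[1,2])/K[1,1]*z,z],-1)
    p=(p-T[:3,3])@T[:3,:3]; p[z==0]=np.nan
    return p
E
python3 - <<'E'
from h import *
f=dict(np.load("top0.npz")); s=dict(np.load("side0.npz"))
im=f["image"]
a=cv2.resize(im[215:315,280:400],None,fx=5,fy=5,interpolation=2)
b=cv2.resize(im[240:320,440:490],None,fx=5,fy=5,interpolation=2)
o=np.zeros((500,800,3),np.uint8); o[:,:600]=a; o[:400,600:]=b[:,:200]; o[:400,600:]=b[:,50:250]; cv2.imwrite("pics/c0.png",o)
for n,g in(("top",f),("side",s)):
    p=cloud(g); x,y,z=p[...,0],p[...,1],p[...,2]
    c=cast(f,337,264,40)
    near=np.hypot(x-c[0],y-c[1])<140
    m=near&(z>105)&(z<140); q=p[m]
    print(n,"bench z",np.nanmedian(z[(np.hypot(x-c[0],y-c[1])<250)]))
    print("handle",m.sum(),cv2.minAreaRect(q[:,:2].astype(np.float32)),np.median(q[:,2]), q.mean(0))
    m=near&(z>50)&(z<70); q=p[m]; print("walls",m.sum(),cv2.minAreaRect(q[:,:2].astype(np.float32)),np.median(q[:,2]))
    r=cast(f,478,298,105); near=np.hypot(x-r[0],y-r[1])<40
    m=near&(z>92); q=p[m]; print("pin",r,m.sum(),q.mean(0),np.median(q,0),cv2.minEnclosingCircle(q[:,:2].astype(np.float32)))
    r=cast(f,464,278,35); near=np.hypot(x-r[0],y-r[1])<120
    m=near&(z>28)&(z<42); q=p[m]; print("rack",m.sum(),cv2.minAreaRect(q[:,:2].astype(np.float32)),np.median(q[:,2]))
print("bore",cast(f,315,299,24))
E
```

```text
top bench z 2.1220146203797294
handle 532 ((565.0633544921875, 33.46259307861328), (157.86209106445312, 18.42911720275879), 25.25107192993164) 128.0906006212186 [564.12327743  33.8313003  127.37219698]
walls 426 ((564.3377075195312, 32.91429901123047), (154.66062927246094, 200.2315673828125), 25.174388885498047) 59.774231684273275
pin [ 482.68795615 -309.77947283  105.        ] 72 [ 484.56398452 -312.8126409   105.5198212 ] [ 484.99653181 -312.23177352  105.84174136] ((483.8796691894531, -314.2024841308594), 11.419955253601074)
rack 1105 ((537.62548828125, -300.106201171875), (165.16619873046875, 52.942386627197266), 14.809480667114258) 35.873328973720405
side bench z 1.7368050097519399
handle 869 ((568.2679443359375, 30.635940551757812), (158.4896240234375, 22.163246154785156), 25.06235694885254) 123.8602580568532 [566.23105959  25.30534775 121.25377904]
walls 816 ((568.1696166992188, 31.198524475097656), (158.4583282470703, 204.23619079589844), 25.225177764892578) 57.78097159477993
pin [ 482.68795615 -309.77947283  105.        ] 182 [ 487.90132471 -318.56062283  103.46365723] [ 488.08515247 -319.24004187  104.95472219] ((487.4828186035156, -316.0419006347656), 11.421485900878906)
rack 2352 ((541.2601318359375, -302.1326904296875), (165.16641235351562, 53.360713958740234), 14.463111877441406) 35.89104338779526
bore [472.07548476  85.02072232  24.        ]
```

View pics/c0.png

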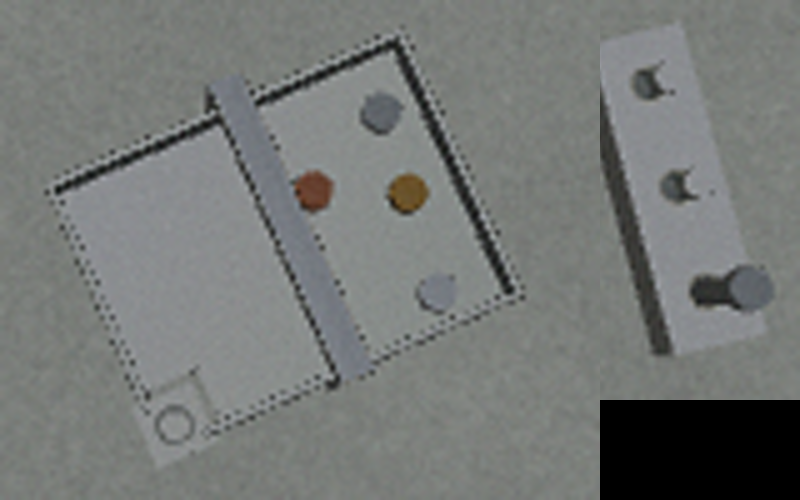

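The full images show the tote near (337,264) in top view with its open corner at (315,299). The pin is in the rack at (479,298), with the two vials at about (466,277) and (460,257). Averaging both cameras, the pin is at about (486,-315), the handle at (566.5,32) and the bore at (472,85). The tote yaw is about 115°.

Request:
arm_command --rows '[0,0,0,0,0,0.0815,0,0,0,0,0,0.0815,0.03,-0.0115,0.005,0,0,0,0.03,-0.0115,0.005,0,0,0,0.03,-0.0115,0.005,0,0,0,0.03,-0.0115,0.005,0,0,0,0.03,-0.0115,0.005,0,0,0,0.03,-0.0115,0.005,0,0,0,0.03,-0.0115,0.005,0,0,0,0.03,-0.0115,0.005,0,0,0,0.03,-0.0115,0.005,0,0,0,0.03,-0.0115,0.005,0,0,0]' --grip 0.06

```text
clock: 1.3
tcp_pos: [485.4, -314.8, 199.8]
orientation: [-0.0, 0.992, 0.127, -0.0]
wrist_force: [-0.0, -0.4, -0.1]
finger_gap: 60.1
grasp_force: 0.0
```

```bash
cat >> h.py <<'E'
from scipy.spatial.transform import Rotation as Ro
def rot(s): return Ro.from_quat(np.roll(s["orientation"],-1))
def go(s,p,ya):
    """tool shift (mm, axes as they stand now) to p, and turn about tool z to bring tool y to world angle ya (mod 180)"""
    R=rot(s).as_matrix(); c=np.degrees(np.arctan2(R[1,1],R[0,1]))
    d=(c-ya+90)%180-90
    print("tcp",np.round(s["tcp_pos"],1),"y ang",round(c,2),"tilt",np.round(R[:,2],4),"shift",np.round(R.T@(np.array(p)-s["tcp_pos"]),1),"turn z",round(np.radians(d),4),"gap",round(s["finger_gap"],1))
E
python3 - <<'E'
from h import *; from plant import env
s=env.sense(); go(s,[486,-315,98],-75.4)
for n in("top","side"):
    f=env.grab_frame(n); cv2.imwrite(f"pics/{n}1.png",f["image"])
    T=f["world_to_cam"]
    c=T[:3,:3]@s["tcp_pos"]+T[:3,3]; print(n,(f["intrinsics"]@c)[:2]/c[2])
E
```

```text
tcp [ 485.4 -314.8  199.8] y ang -75.4 tilt [-5.e-04  3.e-04 -1.e+00] shift [  0.6   0.4 101.8] turn z 0.0 gap 60.1
top [494.29039705 295.91556695]
side [275.83081447 352.49071023]
```

Request:
arm_command --rows '[0,0,0.012,0,0,0,0,0,0.012,0,0,0,0,0,0.012,0,0,0,0,0,0.012,0,0,0,0,0,0.012,0,0,0,0,0,0.012,0,0,0,0,0,0.012,0,0,0,0,0,0.009,0,0,0,0,0,0.006,0,0,0,0,0,0.003,0,0,0,0,0,0,0,0,0]'

```text
clock: 2.5
tcp_pos: [484.5, -315.8, 98.1]
orientation: [-0.0, 0.992, 0.127, -0.0]
wrist_force: [-0.3, 0.2, -0.0]
finger_gap: 60.1
grasp_force: 0.0
```

Request:
arm_command --rows '[0,0,0,0,0,0,0,0,0,0,0,0,0,0,0,0,0,0,0,0,0,0,0,0,0,0,0,0,0,0,0,0,0,0,0,0,0,0,0,0,0,0,0,0,0,0,0,0,0,0,0,0,0,0,0,0,0,0,0,0]' --grip 0.015 --squeeze 40

```text
clock: 3.5
tcp_pos: [484.7, -315.9, 98.8]
orientation: [0.0, 0.992, 0.127, 0.0]
wrist_force: [-0.2, 0.3, 5.2]
finger_gap: 20.4
grasp_force: 39.2
```

Request:
arm_command --rows '[0,0,-0.003,0,0,0,0,0,-0.005,0,0,0,0,0,-0.01,0,0,0,0,0,-0.012,0,0,0,0,0,-0.015,0,0,0,0,0,-0.015,0,0,0,0,0,-0.015,0,0,0,0,0,-0.015,0,0,0,0,0,-0.015,0,0,0,0,0,-0.015,0,0,0,0,0,-0.01,0,0,0,0,0,0,0,0,0]'

```text
clock: 4.7
tcp_pos: [484.8, -316.1, 230.3]
orientation: [0.001, 0.992, 0.127, 0.001]
wrist_force: [0.2, -0.3, -0.7]
finger_gap: 20.4
grasp_force: 39.1
```

```bash
python3 - <<'E'
from h import *; from plant import env
s=env.sense(); go(s,[472.1,84.8,225],-64.85); print(s["grasp_force"])
f=env.grab_frame("side"); T=f["world_to_cam"]
c=T[:3,:3]@s["tcp_pos"]+T[:3,3]; u=(f["intrinsics"]@c)[:2]/c[2]; print(u); u=u.astype(int)
cv2.imwrite("pics/s2.png",cv2.resize(f["image"][u[1]-70:u[1]+80,u[0]-100:u[0]+100],None,fx=4,fy=4,interpolation=2))
E
```

```text
tcp [ 484.8 -316.1  230.3] y ang -75.4 tilt [ 0.0023 -0.0017 -1.    ] shift [  88.7 -391.1    4.5] turn z -0.1842 gap 20.4
39.14353787899017
[274.34667243 338.77692155]
```

View pics/s2.png

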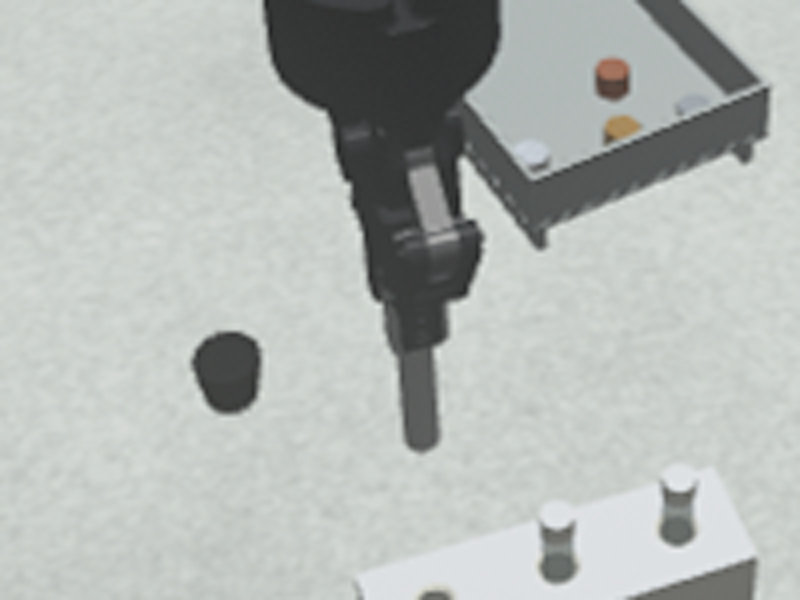

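The pin is held straight in the jaws, with its tip at crop (422,448). Both vials are still standing in the rack.

Request:
arm_command --rows '[0,0,0,0,0,-0.0921,0,0,0,0,0,-0.0921,0.0079,-0.0184,0,0,0,0,0.0159,-0.0368,0,0,0,0,0.0159,-0.0368,0,0,0,0,0.0159,-0.0368,0,0,0,0,0.0159,-0.0368,0,0,0,0,0.0159,-0.0368,0,0,0,0,0.0159,-0.0368,0,0,0,0,0.0159,-0.0368,0,0,0,0,0.0159,-0.0368,0,0,0,0,0.0159,-0.0368,0,0,0,0]'

```text
clock: 5.95
tcp_pos: [472.0, 66.4, 227.7]
orientation: [-0.0, 0.976, 0.218, -0.0]
wrist_force: [1.1, -0.7, -0.7]
finger_gap: 20.7
grasp_force: 39.2
```

Request:
arm_command --rows '[0.0079,-0.0184,0,0,0,0,0,0,0,0,0,0,0,0,0.02,0,0,0,0,0,0.02,0,0,0,0,0,0.02,0,0,0,0,0,0.02,0,0,0,0,0,0.015,0,0,0,0,0,0.005,0,0,0,0,0,0,0,0,0]'

```text
clock: 6.85
tcp_pos: [471.6, 84.3, 127.7]
orientation: [-0.0, 0.976, 0.217, -0.001]
wrist_force: [-0.2, -0.1, -0.6]
finger_gap: 20.6
grasp_force: 39.2
```

```bash
python3 - <<'E'
from h import *; from plant import env
s=env.sense(); go(s,[472.1,84.8,92],-64.85); print(s["grasp_force"],s["wrist_force"])
o=np.zeros((600,800,3),np.uint8)
for i,n in enumerate(("side","top")):
    f=env.grab_frame(n); np.savez(n+"3.npz",**f); T=f["world_to_cam"]
    def px(p):
        c=T[:3,:3]@p+T[:3,3]; return (f["intrinsics"]@c)[:2]/c[2]
    tip=s["tcp_pos"]+rot(s).apply([0,0,88]); tip=tip.copy()
    print(n,"tcp",px(s["tcp_pos"]),"tip exp",px(tip),"bore exp",px(np.array([472.1,84.8,24])))
    u=px(np.array([472.1,84.8,60])).astype(int); x0,y0=u[0]-33,u[1]-50; print("crop origin",x0,y0,"x6")
    o[:,i*400:i*400+396]=cv2.resize(f["image"][y0:y0+100,x0:x0+66],None,fx=6,fy=6,interpolation=2)
cv2.imwrite("pics/c3.png",o)
E
```

```text
tcp [471.6  84.3 127.7] y ang -64.88 tilt [-1.5e-03 -2.0e-04 -1.0e+00] shift [ 0.7 -0.2 35.7] turn z -0.0005 gap 20.6
39.2409485578537 [-0.18710665 -0.09994829 -0.6268586 ]
side tcp [269.4909812  239.07944698] tip exp [271.68531047 269.72059462] bore exp [272.32102978 274.75479059]
crop origin 238 212 x6
top tcp [315.49315392 298.3206414 ] tip exp [315.29711319 299.1125966 ] bore exp [315.08576211 298.99257506]
crop origin 282 248 x6
```

View pics/c3.png

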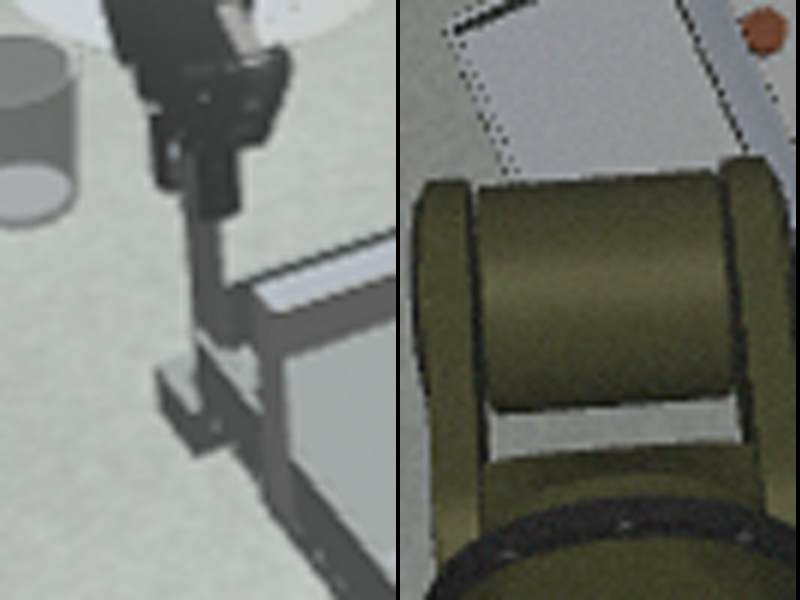

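In the side half of the crop the pin shaft stands at about x=207, right above the boss with its bore at about (211,378). The arm blocks the top view, so I'll cross-check using the side depth map only.

```bash
python3 - <<'E'
from h import *
s=dict(np.load("side3.npz")); p=cloud(s); x,y,z=p[...,0],p[...,1],p[...,2]
R=s["world_to_cam"][:3,:3]; v=R[2,:2]/np.linalg.norm(R[2,:2]); n=np.array([v[1],-v[0]])
for lo,hi in((70,80),(60,70),(52,60),(45,52)):
    m=(np.hypot(x-474,y-84)<16)&(z>lo)&(z<hi); q=p[m]
    if len(q)>5:
        a,b=q[:,:2]@n,q[:,:2]@v; print(lo,len(q),"lateral mid",round((a.min()+a.max())/2,1),np.ptp(a).round(1),"front",np.percentile(b,[5,30]).round(1), "centre",(n*(a.min()+a.max())/2+v*(np.percentile(b,5)+7)).round(1))
# tote as seen now by the side camera
c=np.hypot(x-566,y-32); m=(c<140)&(z>105)&(z<140)&(x>505); q=p[m]; print("handle",cv2.minAreaRect(q[:,:2].astype(np.float32)))
for lo,hi in ((18,30),):
    m=(np.hypot(x-474,y-84)<28)&(z>lo)&(z<hi); q=p[m]; print("boss top",len(q),q.mean(0).round(1),cv2.minAreaRect(q[:,:2].astype(np.float32)))
E
```

```text
70 21 lateral mid 463.5 11.8 front [128.6 129.5] centre [475.5  84.4]
60 19 lateral mid 463.0 12.2 front [129.6 130.7] centre [475.1  85.5]
52 15 lateral mid 462.8 12.2 front [127.8 130. ] centre [474.8  83.7]
45 8 lateral mid 462.6 12.7 front [127.8 130.3] centre [474.5  83.7]
handle ((571.7531127929688, 32.0721321105957), (153.89932250976562, 21.215145111083984), 25.442501068115234)
boss top 90 [470.8  83.6  24.6] ((473.2805480957031, 80.21582794189453), (39.50539779663086, 43.73046112060547), 5.572636604309082)
```

Request:
arm_command --rows '[0,0,0.004,0,0,0,0,0,0.004,0,0,0,0,0,0.003,0,0,0,0,0,0.003,0,0,0,0,0,0.003,0,0,0,0,0,0.003,0,0,0]'

```text
clock: 7.55
tcp_pos: [471.9, 84.9, 108.0]
orientation: [0.0, 0.976, 0.218, -0.0]
wrist_force: [0.2, 0.0, -0.6]
finger_gap: 20.1
grasp_force: 39.2
```

Request:
arm_command --rows '[0,0,0.003,0,0,0,0,0,0,0,0,0]'

```text
clock: 7.75
tcp_pos: [471.7, 84.9, 104.8]
orientation: [-0.0, 0.976, 0.218, -0.0]
wrist_force: [0.6, 0.6, -0.1]
finger_gap: 20.4
grasp_force: 39.2
```

Request:
arm_command --rows '[0,0,0.003,0,0,0,0,0,0.003,0,0,0,0,0,0.003,0,0,0,0,0,0,0,0,0]'

```text
clock: 8.15
tcp_pos: [471.7, 84.8, 95.8]
orientation: [-0.0, 0.976, 0.218, -0.0]
wrist_force: [0.6, -0.5, 0.1]
finger_gap: 20.5
grasp_force: 39.2
```

Request:
arm_command --rows '[0,0,0.002,0,0,0,0,0,0.001,0,0,0,0,0,0,0,0,0]'

```text
clock: 8.45
tcp_pos: [471.9, 84.8, 93.2]
orientation: [-0.0, 0.976, 0.218, -0.0]
wrist_force: [-0.2, -0.1, 0.3]
finger_gap: 20.3
grasp_force: 39.2
```

Request:
arm_command --rows '[0,0,0.001,0,0,0,0,0,0,0,0,0]'

```text
clock: 8.65
tcp_pos: [472.3, 84.9, 92.7]
orientation: [0.0, 0.976, 0.218, 0.001]
wrist_force: [-1.6, 0.5, 4.5]
finger_gap: 20.2
grasp_force: 39.6
```

Request:
arm_command --rows '[0,0,0,0,0,0,0,0,0,0,0,0,0,0,0,0,0,0,0,0,0,0,0,0,0,0,0,0,0,0,0,0,0,0,0,0,0,0,-0.01,0,0,0,0,0,-0.02,0,0,0,0,0,-0.03,0,0,0,0,0,-0.03,0,0,0,0,0,-0.02,0,0,0]' --grip 0.055

```text
clock: 9.75
tcp_pos: [472.2, 84.9, 205.1]
orientation: [0.0, 0.976, 0.218, 0.001]
wrist_force: [-0.0, 0.1, -0.4]
finger_gap: 55.1
grasp_force: 0.0
```

```bash
python3 - <<'E'
from h import *; from plant import env
s=env.sense(); go(s,[566.5,32,200],-64.85); print(s["grasp_force"],s["wrist_force"])
f=env.grab_frame("side"); np.savez("side4.npz",**f)
cv2.imwrite("pics/s4.png",cv2.resize(f["image"][200:340,240:390],None,fx=4,fy=4,interpolation=2))
p=cloud(f); x,y,z=p[...,0],p[...,1],p[...,2]
q=p[(np.hypot(x-473,y-84)<20)&(z>80)&(z<110)]; print("pin head top",len(q),np.percentile(q[:,2],[50,90,95]),cv2.minEnclosingCircle(q[:,:2].astype(np.float32)))
q=p[(np.hypot(x-566,y-32)<140)&(z>115)&(z<135)]; print("handle",cv2.minAreaRect(q[:,:2].astype(np.float32)))
E
```

```text
tcp [472.2  84.9 205.1] y ang -64.85 tilt [ 2.6e-03  3.0e-04 -1.0e+00] shift [62.8 87.9  5.4] turn z 0.0 gap 55.1
0.0 [-0.03650446  0.13179719 -0.42341378]
pin head top 86 [ 97.97240233 101.38558675 101.71875538] ((476.7102966308594, 83.5330810546875), 12.183755874633789)
handle ((568.5069580078125, 30.392831802368164), (157.83148193359375, 22.416654586791992), 25.52446174621582)
```

View pics/s4.png

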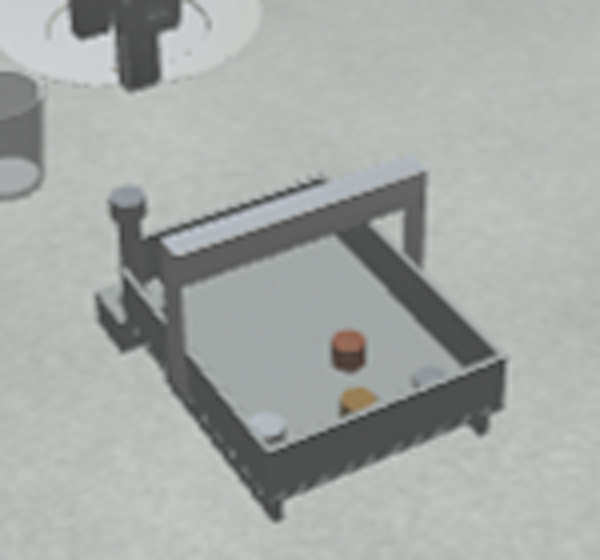

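The pin is home: its head is at crop (127,195), upright in the boss and clear of the gripper. All four specimens are still in the far half. Next is the handle.

Request:
arm_command --rows '[0.004,0.0055,0,0,0,0,0.011,0.0154,0,0,0,0,0.0165,0.0231,0,0,0,0,0.0165,0.0231,0,0,0,0,0.011,0.0154,0,0,0,0,0.004,0.0055,0,0,0,0,0,0,0.015,0,0,0,0,0,0.015,0,0,0,0,0,0.015,0,0,0,0,0,0,0,0,0]' --grip 0.06

```text
clock: 10.8
tcp_pos: [565.0, 32.2, 154.9]
orientation: [-0.001, 0.976, 0.218, -0.002]
wrist_force: [-0.6, -0.6, 0.3]
finger_gap: 60.1
grasp_force: 0.0
```

Request:
arm_command --rows '[0,0,0.01,0,0,0,0,0,0.01,0,0,0,0,0,0.01,0,0,0,0,0,0.01,0,0,0,0,0,0.005,0,0,0,0,0,0,0,0,0]'

```text
clock: 11.4
tcp_pos: [566.0, 32.0, 111.4]
orientation: [-0.0, 0.976, 0.218, -0.001]
wrist_force: [-0.4, -0.1, 0.4]
finger_gap: 60.1
grasp_force: 0.0
```

Request:
arm_command --rows '[0,0,-0.003,0,0,0,0,0,0,0,0,0,0,0,0,0,0,0,0,0,0,0,0,0,0,0,0,0,0,0,0,0,0,0,0,0,0,0,0,0,0,0,0,0,0,0,0,0,0,0,0,0,0,0,0,0,0,0,0,0,0,0,0,0,0,0]' --grip 0.01 --squeeze 100

```text
clock: 12.5
tcp_pos: [566.6, 32.1, 116.1]
orientation: [0.0, 0.976, 0.218, 0.001]
wrist_force: [-3.1, 1.3, 6.2]
finger_gap: 16.6
grasp_force: 98.6
```

Request:
arm_command --rows '[0,0,-0.002,0,0,0,0,0,-0.004,0,0,0,0,0,-0.006,0,0,0,0,0,-0.01,0,0,0,0,0,-0.014,0,0,0,0,0,-0.018,0,0,0,0,0,-0.02,0,0,0,0,0,-0.018,0,0,0,0,0,-0.014,0,0,0,0,0,-0.008,0,0,0,0,0,-0.004,0,0,0,0,0,0,0,0,0]'

```text
clock: 13.7
tcp_pos: [566.3, 32.0, 233.4]
orientation: [0.0, 0.976, 0.218, 0.0]
wrist_force: [0.1, 1.1, -4.9]
finger_gap: 16.6
grasp_force: 97.7
```

Request:
arm_command --rows '[0,0,-0.006,0,0,0,0,0,-0.012,0,0,0,0,0,-0.015,0,0,0,0,0,-0.012,0,0,0,0,0,-0.008,0,0,0,0,0,-0.004,0,0,0,0,0,0,-0.01,0.01,0,0,0,0,-0.015,0.015,0,0,0,0,-0.02,0.02,0,0,0,0,-0.02,0.02,0,0,0,0,-0.02,0.02,0,0,0,0,-0.02,0.02,0]'

```text
clock: 14.9
tcp_pos: [566.0, 32.1, 289.7]
orientation: [0.04, 0.973, 0.217, 0.063]
wrist_force: [-0.9, -0.6, -4.7]
finger_gap: 16.3
grasp_force: 97.8
```

Request:
arm_command --rows '[0,0,0,-0.02,0.02,0,0,0,0,-0.02,0.02,0,0,0,0,-0.02,0.02,0,0,0,0,-0.02,0.02,0,0,0,0,-0.02,0.02,0,0,0,0,-0.02,0.02,0,0,0,0,-0.02,0.02,0,0,0,0,-0.02,0.02,0,0,0,0,-0.02,0.02,0,0,0,0,-0.02,0.02,0,0,0,0,-0.02,0.02,0,0,0,0,-0.02,0.02,0]'

```text
clock: 16.1
tcp_pos: [565.9, 32.1, 289.6]
orientation: [0.13, 0.947, 0.211, 0.204]
wrist_force: [-1.1, 0.6, -5.8]
finger_gap: 16.4
grasp_force: 98.0
```

Request:
arm_command --rows '[0,0,0,-0.02,0.02,0,0,0,0,-0.015,0.015,0,0,0,0,-0.01,0.01,0,0,0,0,0,0,0,0,0,0,0,0,0,0,0,0,0,0,0,0,0,0,0,0,0,0,0,0,0,0,0]'

```text
clock: 16.9
tcp_pos: [566.4, 32.0, 290.3]
orientation: [0.146, 0.939, 0.209, 0.23]
wrist_force: [0.1, 0.1, -4.3]
finger_gap: 16.7
grasp_force: 98.2
```

```bash
python3 - <<'E'
from h import *; from plant import env
s=env.sense(); R=rot(s).as_matrix(); print(s["tcp_pos"],R[:,2],"tilt",np.arccos(-R[2,2]),s["joints"].round(2),s["grasp_force"],s["wrist_force"])
o=np.zeros((600,800,3),np.uint8)
for i,n in enumerate(("side","top")):
    f=env.grab_frame(n); np.savez(n+"5.npz",**f); T=f["world_to_cam"]
    c=T[:3,:3]@s["tcp_pos"]+T[:3,3]; u=((f["intrinsics"]@c)[:2]/c[2]).astype(int)
    x0,y0=u[0]-60,max(u[1]-60,0); print(n,x0,y0)
    o[:,i*400:i*400+400]=cv2.resize(f["image"][y0:y0+150,x0:x0+100],None,fx=4,fy=4,interpolation=2)
cv2.imwrite("pics/c5.png",o)
E
```

```text
[566.3836466   31.95470642 290.26783362] [ 0.4927692  -0.17789586 -0.85178141] tilt 0.5514200615741044 [ 0.08  0.09  1.75 -0.3   0.81  1.37] 98.17741870880127 [ 0.14741767  0.09987114 -4.2565882 ]
side 252 124
top 282 191
```

View pics/c5.png

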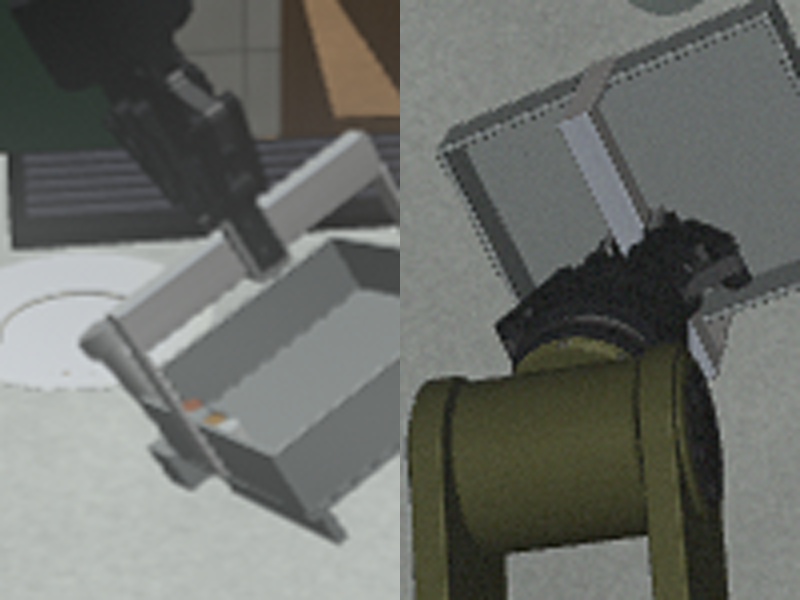

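The side crop shows the tote tilted in the jaws. Red (193,405), orange (215,418) and white (230,425) specimens are down near the pinned corner, and the strap hides the rest. I'll work out their positions in the tote frame.

```bash
cat >> h.py <<'E'
def totecloud(f,s,b=np.zeros(3)):
    q=(cloud(f)-b-s["tcp_pos"])@rot(s).as_matrix()
    return np.stack([-q[...,1],-q[...,0],116-q[...,2]],-1)
E
python3 - <<'E'
from h import *; from plant import env
s=env.sense()
for n,b in(("side",(1.7,-1.2,1.7)),("top",(-1.5,1.5,2))):
    f=dict(np.load(n+"5.npz")); p=totecloud(f,s,np.array(b)); x,y,z=np.moveaxis(p,-1,0)
    m=(abs(x)<85)&(abs(y)<60)
    h=m&(z>8)&(z<32); A=np.c_[x[h],y[h],np.ones(h.sum())]; print(n,"floor",h.sum(),np.median(z[h]),np.linalg.lstsq(A,z[h],rcond=None)[0])
    hs=cv2.cvtColor(f["image"],cv2.COLOR_BGR2HSV)
    t=(abs(x)<98)&(abs(y)<73)&(z>15)&(z<50)
    col=t&(hs[...,1]>70); k,l,st,c=cv2.connectedComponentsWithStats(col.astype(np.uint8))
    for i in range(1,k):
        if st[i,4]>3: print(" colour",st[i,4],np.median(hs[l==i],0),np.median(p[l==i],0).round(1),c[i].round(1))
    up=(abs(x)<90)&(abs(y)<68)&(z>30)&(z<48); print(" raised",up.sum(),[(p[v,u].round(0).tolist(),(u,v)) for v,u in np.argwhere(up)[::5]])
    pin=(np.hypot(x-88,y-63)<22)&(z>60)&(z<110); print(" pin pts",pin.sum(),p[pin].mean(0) if pin.any() else "")
E
```

```text
side floor 786 23.801117523109788 [-2.06735739e-03  1.23166476e-03  2.38775826e+01]
 colour 8 [  9.5  90.  143.5] [73.8 51.7 39.9] [299.5 224.5]
 colour 7 [ 18.  87. 150.] [35.9 55.  39.9] [305.3 228.1]
 raised 54 [([87.0, 63.0, 47.0], (np.int64(292), np.int64(224))), ([76.0, 54.0, 39.0], (np.int64(299), np.int64(225))), ([64.0, 55.0, 40.0], (np.int64(300), np.int64(226))), ([61.0, 57.0, 40.0], (np.int64(300), np.int64(227))), ([53.0, 59.0, 40.0], (np.int64(301), np.int64(228))), ([33.0, 54.0, 40.0], (np.int64(306), np.int64(228))), ([33.0, 57.0, 40.0], (np.int64(305), np.int64(229))), ([16.0, 52.0, 39.0], (np.int64(310), np.int64(229))), ([15.0, 55.0, 39.0], (np.int64(309), np.int64(230))), ([9.0, 58.0, 40.0], (np.int64(309), np.int64(231))), ([4.0, 57.0, 38.0], (np.int64(311), np.int64(232)))]
 pin pts 145 [90.28065985 69.64273425 83.0907337 ]
top floor 2708 23.007529369334556 [1.82138345e-03 2.66106807e-03 2.30724204e+01]
 raised 2 [([-82.0, -9.0, 30.0], (np.int64(379), np.int64(220)))]
 pin pts 0
```

The tote sits in the tool frame as expected and the pin is upright in its bore. The four specimens are queued along the +y wall at x≈74, 55, 35 and 12, so I'll turn the tilt more along that wall to close up the queue.

Request:
arm_command --rows '[0,0,0,-0.015,-0.02,0,0,0,0,-0.02,-0.025,0,0,0,0,-0.02,-0.03,0,0,0,0,-0.02,-0.03,0,0,0,0,-0.02,-0.03,0,0,0,0,-0.02,-0.03,0,0,0,0,-0.015,-0.02,0,0,0,0,-0.01,-0.015,0,0,0,0,0,0,0,0,0,0,0,0,0,0,0,0,0,0,0,0,0,0,0,0,0]'

```text
clock: 18.2
tcp_pos: [566.3, 31.9, 290.4]
orientation: [0.231, 0.945, 0.177, 0.149]
wrist_force: [0.5, 0.2, -5.0]
finger_gap: 16.4
grasp_force: 98.2
```

```bash
python3 - <<'E'
from h import *; from plant import env
s=env.sense(); R=rot(s).as_matrix(); print(s["tcp_pos"],"tilt",np.arccos(-R[2,2]),"x,y down",R[2,1],R[2,0],s["grasp_force"],s["wrist_force"],s["moment"])
f=env.grab_frame("side"); np.savez("side6.npz",**f)
p=totecloud(f,s,np.array((1.7,-1.2,1.7))); x,y,z=np.moveaxis(p,-1,0)
h=(abs(x)<85)&(abs(y)<60)&(z>8)&(z<30); print("floor",np.median(z[h]),h.sum())
up=(abs(x)<93)&(abs(y)<68)&(z>29)&(z<46)
v,u=np.nonzero(up)
for a,b in zip(v,u): print(p[a,b].round(0).astype(int).tolist(),(b,a),f["image"][a,b].tolist(),end=";")
T=f["world_to_cam"]; c=T[:3,:3]@(s["tcp_pos"]+R@[-50,-50,80])+T[:3,3]; w=((f["intrinsics"]@c)[:2]/c[2]).astype(int); print(w)
x0,y0=w[0]-50,w[1]-40; print("origin",x0,y0)
cv2.imwrite("pics/c6.png",cv2.resize(f["image"][y0:y0+75,x0:x0+100],None,fx=8,fy=8,interpolation=2))
lip=s["tcp_pos"]+R@[-80,-105,116]; print("\nlip",lip)
E
```

```text
[566.28473471  31.86796803 290.39262524] tilt 0.5576849456963485 x,y down 0.48992388910440693 0.2001297599434369 98.1793999671936 [ 0.45857845  0.21345507 -4.99210502] [0.5579023  0.41969321 0.0553656 ]
floor nan 0
[93, -63, 45] (np.int64(337), np.int64(204)) [117, 118, 114];[92, -27, 42] (np.int64(324), np.int64(212)) [121, 122, 118];[92, -45, 29] (np.int64(333), np.int64(214)) [126, 126, 122];[93, 25, 40] (np.int64(304), np.int64(223)) [120, 122, 117];[299 230]
origin 249 190

lip [509.19067258  42.17811184 124.51625862]
  return _methods._mean(a, axis=axis, dtype=dtype,
  ret = ret.dtype.type(ret / rcount)
```

View pics/c6.png

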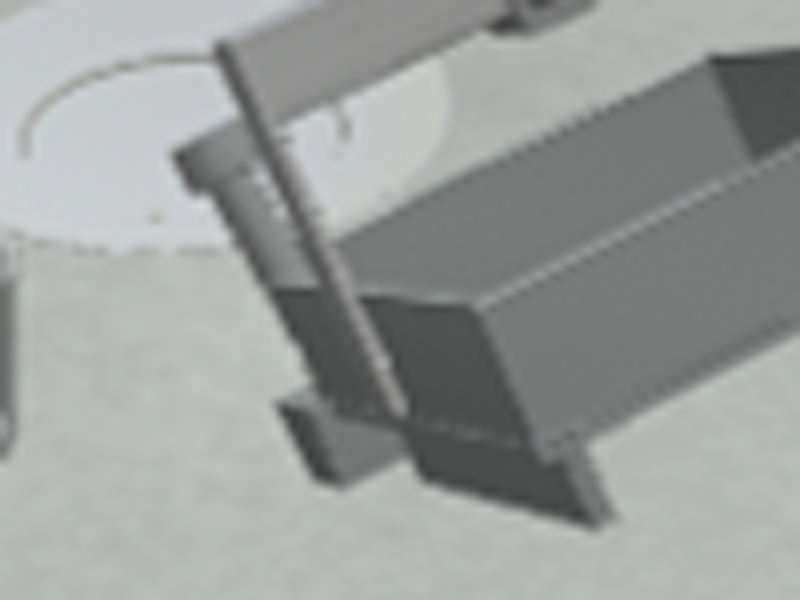

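The pin stands in its bore, with its head at crop (200,165). The floor is hidden from this angle, so I'll turn back to the equal tilt to see the specimens.

Request:
arm_command --rows '[0,0,0,0.01,0.015,0,0,0,0,0.015,0.02,0,0,0,0,0.02,0.03,0,0,0,0,0.02,0.03,0,0,0,0,0.02,0.03,0,0,0,0,0.02,0.03,0,0,0,0,0.02,0.025,0,0,0,0,0.015,0.02,0,0,0,0,0,0,0,0,0,0,0,0,0,0,0,0,0,0,0,0,0,0,0,0,0]'

```text
clock: 19.45
tcp_pos: [566.4, 32.1, 290.2]
orientation: [0.146, 0.939, 0.21, 0.23]
wrist_force: [0.3, 0.1, -4.9]
finger_gap: 16.5
grasp_force: 98.2
```

```bash
python3 - <<'E'
from h import *; from plant import env
s=env.sense(); R=rot(s).as_matrix(); print("tilt",np.arccos(-R[2,2]),"lip",s["tcp_pos"]+R@[-80,-105,116],np.abs(s["joint_velocities"]).max())
f=env.grab_frame("side")
p=totecloud(f,s,np.array((1.7,-1.2,1.7))); x,y,z=np.moveaxis(p,-1,0)
up=(abs(x)<90)&(abs(y)<68)&(z>29)&(z<46)
v,u=np.nonzero(up)
for a,b in zip(v,u): print(p[a,b].round(0).astype(int).tolist(),(int(b),int(a)),f["image"][a,b].tolist(),end=";")
pin=(np.hypot(x-88,y-63)<22)&(z>50)&(z<110); print("\npin",pin.sum(),p[pin].mean(0),p[pin][:,2].max())
# predicted pixel of spec tops along the wall
T=f["world_to_cam"]
for xt in(71,51,31,11,1):
    w=s["tcp_pos"]+np.array((1.7,-1.2,1.7))+R@np.array([-61,-xt,116-40]); c=T[:3,:3]@w+T[:3,3]; print(xt,((f["intrinsics"]@c)[:2]/c[2]).round(1),end=" ")
cv2.imwrite("pics/c7.png",cv2.resize(f["image"][195:270,270:345],None,fx=8,fy=8,interpolation=2))
E
```

```text
tilt 0.5514875128090532 lip [524.72136789  65.86547611 122.88480839] 0.0049281583967767705
[83, 48, 39] (300, 223) [95, 110, 139];[76, 47, 40] (301, 223) [92, 109, 148];[74, 46, 39] (302, 223) [92, 106, 137];[83, 53, 40] (298, 224) [94, 108, 139];[79, 51, 40] (299, 224) [91, 108, 147];[76, 50, 40] (300, 224) [92, 109, 147];[72, 50, 40] (301, 224) [90, 106, 143];[69, 48, 40] (302, 224) [88, 102, 137];[71, 46, 38] (303, 224) [98, 106, 125];[79, 55, 40] (298, 225) [93, 109, 146];[73, 54, 40] (299, 225) [94, 110, 147];[70, 53, 40] (300, 225) [97, 111, 142];[68, 52, 39] (301, 225) [102, 111, 133];[67, 50, 38] (302, 225) [114, 119, 131];[70, 47, 36] (303, 225) [110, 117, 132];[73, 45, 34] (304, 225) [118, 124, 132];[70, 56, 40] (299, 226) [117, 127, 145];[69, 54, 39] (300, 226) [127, 132, 137];[61, 55, 40] (301, 226) [138, 140, 136];[57, 54, 40] (302, 226) [155, 154, 145];[54, 52, 40] (303, 226) [137, 137, 138];[69, 47, 33] (304, 226) [103, 112, 130];[63, 59, 41] (299, 227) [144, 146, 142];[63, 57, 39] (300, 227) [153, 154, 146];[57, 57, 40] (301, 227) [154, 154, 146];[55, 55, 39] (302, 22
[... 896 characters left out ...]
, 56, 39] (308, 230) [184, 184, 178];[14, 56, 40] (309, 230) [182, 182, 176];[12, 55, 39] (310, 230) [170, 170, 166];[10, 53, 39] (311, 230) [152, 154, 154];[13, 59, 40] (308, 231) [171, 172, 167];[8, 58, 40] (309, 231) [164, 165, 160];[5, 57, 40] (310, 231) [154, 153, 152];[8, 55, 38] (311, 231) [155, 156, 156];[13, 52, 35] (312, 231) [151, 153, 151];[7, 58, 38] (310, 232) [149, 150, 147];[14, 55, 34] (311, 232) [153, 155, 153];[9, 54, 34] (312, 232) [153, 155, 153];[13, 51, 31] (313, 232) [147, 149, 145];[12, 53, 30] (313, 233) [151, 153, 149];
pin 183 [90.61459973 67.44957692 77.28117668] 99.89597986465559
71 [297.  227.2] 51 [300.4 228.7] 31 [303.9 230.2] 11 [307.6 231.8] 1 [309.4 232.6]
```

View pics/c7.png

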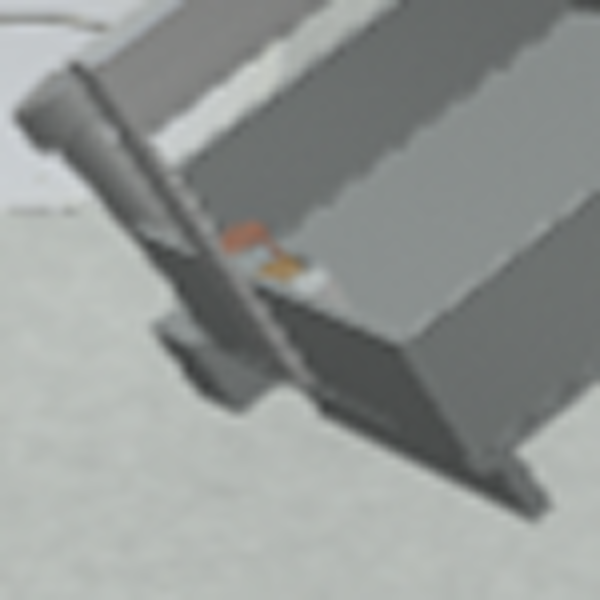

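The side crop shows the four specimens packed in the corner: red (243,236), grey (252,257), orange (282,269) and white (312,278). The farthest is about 74 mm from the bore. The pin head top is at 99 mm, so it is fully home, and the lip is at 123 mm. I'm handing it in.

```bash
python3 -c "
from plant import env
print(env.finish_job())"
```

```text
the job is handed in; nothing more can be done
None
```

The job is handed in, but no verdict came back: the pin is home in its bore and released, and the tote is held still by its handle, tilted about 0.55 rad with its lip about 123 mm up. All four specimens measured within about 75 mm of the bore.

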